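Set the label-roll guide to its gauge mark with the adjuster wheel

ROBOT

A 6-joint arm with a two-finger parallel gripper is mounted at the origin on a cart in front of the work surface, level with it; the furniture and walls round the work are solid. World frame = base frame: x ahead of the robot, y to its left, z up, the work surface at z = 0. Lengths are in m, angles in rad, forces in N, time in s.
With the tool pointing down it reaches from about 0.275 to 0.725 m from the base axis. Payload 5.6 kg.
Tool frame: the origin (TCP) lies between the finger pads; the fingertips stand 22 mm ahead of it and the grasp point (between the pads) lies 3 mm ahead of it; z points along the fingers, y is the line along which they close (so a half turn about z gives the same grasp; the last joint's range is limited). The gripper opens to 85 mm and grips with 20 to 120 N. Pads are 22 mm wide; open, the fingers measure 114 mm over their backs; the gripper's body (76 mm by 85 mm) begins 54 mm behind the grasp point. The pads swing forward as they close: fully open they stand 13 mm farther back than shut.
Start: joints at [-0.829, 0.255, 0.108, 0, -1.424, -0.285], TCP at [0.243, -0.494, 0.253] pointing down, gripper open.
Joint ranges: [-2.95, 2.95], [-1.21, 1.97], [-1.09, 1.5], [-2.87, 1.71], [-2.94, -0.07], [-3.05, 3.05]. Speed limits (rad/s): [2.57, 2.57, 3.14, 3.14, 3.14, 3.14].

INTERFACE

Orientations are given as a 3x3 rotation matrix whose columns are the frame's x, y, z axes.
In Python, from workcell import read_state, capture, calibration, finish_job gives the robot as it stands.
- The arm moves only by the shell command python3 -m inch 'ROWS'. ROWS is JSON, a list of rows, each an object of numbers: "hand": the gripper's target within -1 to 1 (shut at 1, half-way at 0, fully open at -1); "tx", "ty", "tz": the shift along the world's x, y, z in cm; "ax", "ay", "az": the turn, a rotation vector about the world's x, y, z in degrees. In form: [{"hand": .., "tx": .., "ty": .., "tz": .., "ax": .., "ay": .., "az": ..}, ...]. A call has 1 to 5 rows; each row is the pose to reach, as a shift and turn from the pose commanded when the call began; what a row does not reach only later rows make up. A row lasts 1/10 s, in which the tool goes at most 50 mm and 8.59 degrees, less where a joint would pass 70% of its speed; a pose out of reach is approached as far as the arm can. A call with a gripper value outside its range is refused whole. The fingers move at their own pace and stop on an object; the grip force is fixed at half the most. Time passes only in rows, so rows that repeat a pose let the fingers close. It gives the time, the measured TCP pose, the force, the opening and the grip force at its end, in the units of the state.
- read_state(): the state, without advancing time (a new reading comes with each control period).
- capture(name): name is "scene" or "top" or "wrist"; returns (picture, depth): 420x560x3 uint8, red, green, blue; 420x560 float32, m along the optical axis (not along the pixel's ray), 0 where there is no reading.
- calibration(name): a dict with "fx", "fy", "cx", "cy" (pixels), "world_to_cam" (4x4, takes a point from world to camera coordinates). Camera axes: x right, y down, z forward; pixel columns grow to the right and rows downward; lengths in m; the calibration is good to about 2 mm. A picture is of the moment at which its call begins: read the wrist's pose just before it. calibration takes no time and is no camera call; for the wrist camera it gives the pose at the moment of the call.
- finish_job(): hands the job in; it is judged then, once.
The state is a dict: "clock": time; "joint_positions": joint angles; "joint_vel": joint speeds; "tau": joint torques, N m; "tcp_pos": TCP position; "orientation": TCP orientation; "wrist_force": force on the tool from outside, world axes, zero at the start; "wrist_torque": the same for the moment, N m; "grip_width": finger opening in m; "finger_force": force on a finger pad.
Only numpy, scipy, OpenCV 4.12 (cv2) and the standard library are available. Lean on these libraries where they do the work, as an engineer would, in place of code of your own. Each camera call takes 0.05 s, during which the arm holds its last target. There are 200 camera calls.

TASK

Set the width of the label-roll guide for the next roll: with a fingertip resting lightly on top of the knurled adjuster wheel, roll the wheel so that the sliding blue guide closes the gap, until its yellow index finger lines up with the red gauge mark on the scale. Move the guide only by the wheel, grasp or lift nothing, leave the things standing around where they are, and take the finger away when the guide is set.

Things in the scene. Friction and masses are not known exactly. Their poses are not given: they have to be found in the camera images.
- roll_guide: Base of the label-roll guide, fixed to the desk, 180x230 mm. Origin on the desk top; x away from the robot at yaw 0, y along the slide, z up; mm in this frame: fixed blue cheek inner face y=+50, x 0 to 72, top z=65; the sliding blue guide, same size, closes towards it along +y. Aluminium scale bar x -31 to -5, top z=37. Black wheel housing in front: x -74 to -38, y -107 to -17, top z=59.
- crest (a point): Highest point, mid-width, of the knurled steel adjuster wheel at rest (76 mm up, at x=-56, y=-62 mm of roll_guide; does not move with it). Radius 30, width 22 mm, level axle along x of roll_guide. The whole top of the device (wheel, guide, scale) stands on sprung feet: under the finger it sinks with 4 N at first to 10 N at 6 mm, its end; 2 to 5 mm of sinking grips well.
- wheel (a joint): Turn of the wheel, rad: 0 at the widest gap, up to 3.9. Dragging a fingertip along +y of roll_guide over its top raises it and closes the gap, -y opens it. The guide moves 12 mm per rad = 0.4 mm per mm of rim. A fingertip holds from about 20 mm before to 20 mm past the crest; for more, lift, go back and stroke again. It stays where it is left.
- guide (a joint): Travel of the sliding guide in m along +y of roll_guide, 0 at the widest gap (70 mm), growing to 0.0468 as the gap closes (gap = 0.070 - value); it follows the wheel through gearing.
- index (a point): Middle of the yellow index finger (20 x 3 x 3 mm, long way along x of roll_guide) that the sliding guide carries just over the rear part of the scale bar, 39 mm above the desk. Moves with the guide.
- gauge: Red gauge mark: a bar 20 x 3 x 3 mm, long way along x of roll_guide, on a small post, over the front part of the scale bar; fixed, it shows where the index is to stand. Origin on the bar's centre line, 37 mm above the desk; axes parallel to roll_guide. The guide is set when the index has the same y as the gauge in this frame.
- roll: White roll of paper labels, lying flat, diameter 83 mm, 30 mm high, loose, origin at the centre of its underside. To be left alone.
- dark_tin: Dark screw-lid tin, diameter 65 mm, 68 mm high, loose, origin at the centre of its underside. To be left alone.
- pale_tin: Pale grey screw-lid tin, diameter 65 mm, 52 mm high, loose, origin at the centre of its underside. To be left alone.
- marker: Black and white marker pen lying on the desk, 136 x 16 x 18 mm, loose, origin under its middle. To be left alone.
- cup: White espresso cup, 60 x 84 x 49 mm with its handle, loose, origin at the centre of its underside. To be left alone.

How it is judged:
By the outcome, as a careful person would: the job done as asked, in the order asked, and still so for the second after the job is handed in, with the robot touching nothing.
It also fails if it takes over 64 s, if anything falls off the work surface, if the arm or the gripper's body presses on something with over 40 N, if the wrist force passes 120 N, or if a joint passes its speed limit or range.

## Working session

There is one attempt and no reset: what is moved stays moved. The work goes in short steps, Python scripts to look and compute and a shell command to move; the robot and the scene stay as the last step left them, time stands still between calls to the robot, and variables do not carry over. Pictures are saved under pics/ and viewed, at most 10 in all, crops included, and the job is handed in when it is done.

```bash
mkdir -p pics; python3 - <<'E'
from workcell import *
import cv2,numpy as np
s=read_state();print(s['clock'],s['tcp_pos'],s['grip_width'])
for n in ['scene','top']:
    p,d=capture(n);cv2.imwrite(f'pics/{n}.png',p[:,:,::-1]);np.savez(f'{n}.npz',p=p,d=d)
    c=calibration(n);print(n,c['fx'],c['cx'],c['cy'],np.round(np.linalg.inv(c['world_to_cam']),3).tolist())
a=cv2.imread('pics/scene.png');b=cv2.imread('pics/top.png')
E
```

```text
0.0 [ 0.24244891 -0.49316997  0.25234885] 0.08522503274880897
scene 457.54800086772616 283.2701404619382 214.77535759567664 [[-0.518, -0.651, 0.555, -0.112], [-0.855, 0.382, -0.351, 0.496], [0.017, -0.656, -0.754, 1.044], [0.0, 0.0, 0.0, 1.0]]
top 425.09441342597063 289.6472606943578 217.5828461670799 [[-0.027, -0.988, 0.15, 0.431], [-1.0, 0.026, -0.006, 0.034], [0.002, -0.15, -0.989, 1.18], [0.0, 0.0, 0.0, 1.0]]
```

View pics/top.png

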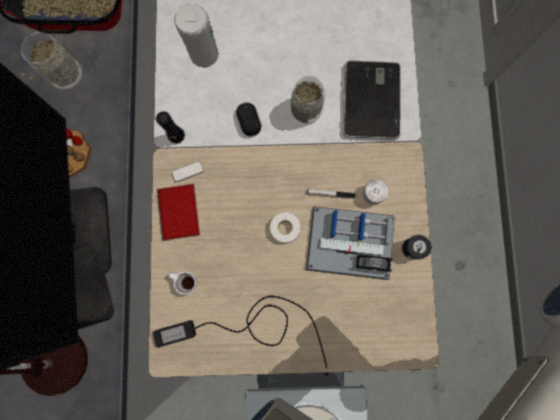

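View pics/scene.png

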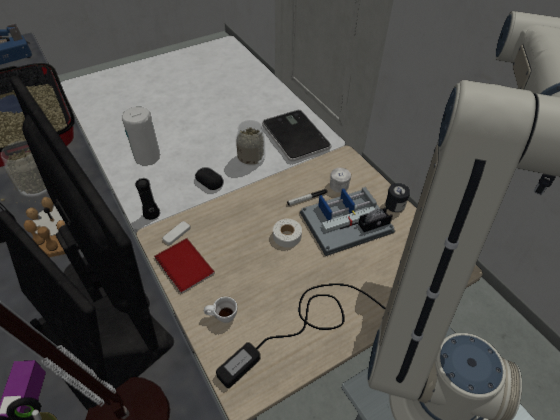

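The top view shows the guide base at about px (308-395, 207-278), with the cheeks at x≈335 (fixed) and 362 (sliding), and the wheel housing at about (373, 263). The dark tin is close by at (417, 247) and the pale tin at (376, 190).

```bash
cat > h.py <<'E'
import numpy as np,cv2
from workcell import *
def cast(c,uv,z):
    uv=np.atleast_2d(uv).astype(float);T=np.linalg.inv(c['world_to_cam'])
    r=np.c_[(uv[:,0]-c['cx'])/c['fx'],(uv[:,1]-c['cy'])/c['fy'],np.ones(len(uv))]@T[:3,:3].T
    o=T[:3,3];return o+r*((z-o[2])/r[:,2])[:,None]
def cloud(c,d):
    v,u=np.indices(d.shape);T=np.linalg.inv(c['world_to_cam'])
    P=np.stack([(u-c['cx'])/c['fx']*d,(v-c['cy'])/c['fy']*d,d],-1)
    return P@T[:3,:3].T+T[:3,3]
E
python3 - <<'E'
from h import *
z=np.load('top.npz');p,d=z['p'],z['d'];c=calibration('top')
P=cloud(c,d)
for lo in (0.006,):
    m=((P[...,2]>lo)&(P[...,2]<0.12)).astype(np.uint8)
    m[:195]=0;m[290:]=0;m[:,:302]=0;m[:,403:]=0
    n,L,st,ce=cv2.connectedComponentsWithStats(m);k=1+np.argmax(st[1:,4]);print(st[k])
    vv,uu=np.where(L==k);zb=np.median(P[...,2][(L==k)&(P[...,2]<0.03)])
    r=cv2.minAreaRect(np.c_[uu,vv].astype(np.float32));b=cv2.boxPoints(r);print(zb,r);print(np.round(cast(c,b,zb),4))
# blue
hsv=cv2.cvtColor(p,cv2.COLOR_RGB2HSV)
sub=(slice(195,290),slice(300,405))
cr=cv2.resize(p[195:290,300:405],None,fx=6,fy=6,interpolation=cv2.INTER_CUBIC)
cv2.imwrite('pics/crop.png',cr[:,:,::-1])
def masks(lo,hi,name,zz):
    m=cv2.inRange(hsv,lo,hi);mm=np.zeros_like(m);mm[sub]=m[sub]
    n,L,st,ce=cv2.connectedComponentsWithStats(mm)
    for i in range(1,n):
        if st[i,4]>2: print(name,st[i],np.round(cast(c,ce[i],zz)[0],4))
masks((100,150,60),(125,255,255),'blue',.065)
masks((0,130,90),(8,255,255),'red',.037)
masks((20,120,100),(35,255,255),'yel',.039)
E
```

```text
[ 306  206   89   74 5298]
0.021240799482075357 ((351.2372131347656, 242.73379516601562), (85.35252380371094, 64.61319732666016), 6.709837436676025)
[[ 0.4622 -0.0114  0.0212]
 [ 0.6381 -0.038   0.0212]
 [ 0.6039 -0.271   0.0212]
 [ 0.4294 -0.2392  0.0212]]
blue [331 211   6  26  74] [ 0.5798 -0.089   0.065 ]
blue [359 214   6  25  85] [ 0.5715 -0.1627  0.065 ]
```

View pics/crop.png

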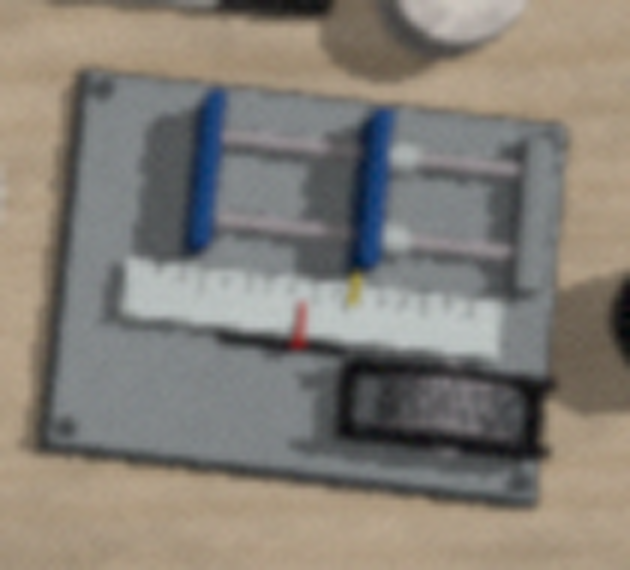

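The crop shows the yellow index at crop (355, 288), the red mark at (300, 325) and the wheel centre at (445, 402). The index has about 23 mm to travel. I'll work out the crest and the first move.

```bash
python3 - <<'E'
from h import *
c=calibration('top')
f=lambda u,v,z:np.round(cast(c,(300+(u+.5)/6-.5,195+(v+.5)/6-.5),z)[0],4)
print('wheel',f(445,402,.074),'housing',f(443,407,.059),'idx',f(355,288,.039),'gauge',f(300,325,.0385))
print('cheek ends',f(215,98,.065),f(198,245,.065),'bar',f(125,290,.037),f(500,330,.037))
s=read_state();print(np.round(s['orientation'],3),s['tcp_pos'])
w=calibration('wrist');R=s['orientation'];T=np.linalg.inv(w['world_to_cam'])
print('cam in tool',np.round(np.array(R).T@(T[:3,3]-s['tcp_pos']),3),np.round(np.array(R).T@T[:3,:3],2).tolist(),w['fx'])
E
```

```text
wheel [ 0.4772 -0.188   0.074 ] housing [ 0.4757 -0.19    0.059 ] idx [ 0.5307 -0.1575  0.039 ] gauge [ 0.5148 -0.1321  0.0385]
cheek ends [ 0.6144 -0.0954  0.065 ] [ 0.5492 -0.0851  0.065 ] bar [ 0.5327 -0.0544  0.037 ] [ 0.5102 -0.2219  0.037 ]
[[-0.897 -0.441 -0.001]
 [-0.441  0.897  0.001]
 [ 0.     0.002 -1.   ]] [ 0.24247396 -0.49324279  0.25251284]
cam in tool [ 0.083  0.002 -0.121] [[-0.0, -0.95, -0.32], [1.0, -0.0, 0.0], [-0.0, -0.32, 0.95]] 362.93881653338394
```

```bash
python3 -m inch '[{"hand":1,"tx":4.6,"ty":6,"tz":0,"az":-7},{"hand":1,"tx":7,"ty":9,"tz":0,"az":-14},{"hand":1,"tx":10,"ty":12.5,"tz":0,"az":-21},{"hand":1,"tx":12,"ty":15.5,"tz":0,"az":-28},{"hand":1,"tx":14,"ty":18,"tz":0,"az":-34}]' && python3 -m inch '[{"hand":1,"tx":2.5,"ty":3.5,"tz":-2},{"hand":1,"tx":5,"ty":7,"tz":-4},{"hand":1,"tx":7.5,"ty":10,"tz":-6},{"hand":1,"tx":9.2,"ty":12.3,"tz":-8},{"hand":1,"tx":9.2,"ty":12.3,"tz":-8}]' && python3 -m inch '[{"hand":1,"tz":0},{"hand":1,"tz":0},{"hand":1,"tz":0},{"hand":1}]'
python3 - <<'E'
from h import *
s=read_state();print(s['clock'],s['tcp_pos'],np.round(s['orientation'],3).tolist(),s['wrist_force'],s['grip_width'])
c=calibration('wrist');p,d=capture('wrist');np.savez('w1.npz',p=p,d=d,**c);cv2.imwrite('pics/w1.png',p[:,:,::-1])
E
```

```text
0.1 [ 0.24247396 -0.49324279  0.25251284] [[-0.897, -0.441, -0.001], [-0.441, 0.897, 0.001], [0.0, 0.002, -1.0]] [ 0.46029929 -0.7498696   0.48473513] 0.08537302667626005invalid input
```

View pics/w1.png

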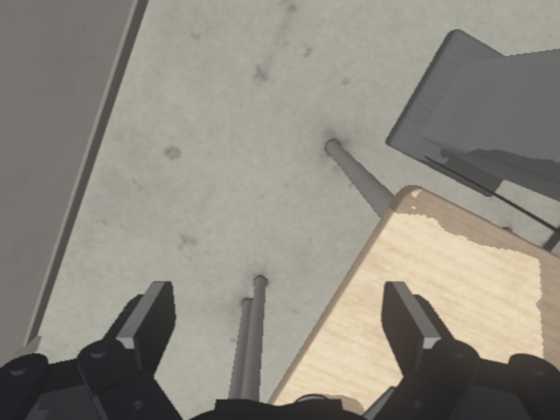

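The wrist view shows only the desk corner and floor, because the move was refused (every key is required). The camera's image-down points past the fingers. I'll turn the tool +146° so the camera sits beyond the wheel and looks over the scale.

```bash
python3 -m inch '[{"hand":1,"tx":3,"ty":4,"tz":0,"ax":0,"ay":0,"az":8},{"hand":1,"tx":5,"ty":7,"tz":0,"ax":0,"ay":0,"az":16},{"hand":1,"tx":7.5,"ty":10,"tz":0,"ax":0,"ay":0,"az":24},{"hand":1,"tx":10,"ty":13,"tz":0,"ax":0,"ay":0,"az":32},{"hand":1,"tx":12,"ty":16,"tz":0,"ax":0,"ay":0,"az":40}]' && python3 -m inch '[{"hand":1,"tx":2,"ty":3,"tz":0,"ax":0,"ay":0,"az":8},{"hand":1,"tx":4,"ty":5.5,"tz":0,"ax":0,"ay":0,"az":16},{"hand":1,"tx":6,"ty":8,"tz":0,"ax":0,"ay":0,"az":24},{"hand":1,"tx":8,"ty":11,"tz":0,"ax":0,"ay":0,"az":32},{"hand":1,"tx":11.2,"ty":14.3,"tz":0,"ax":0,"ay":0,"az":40}]' && python3 -m inch '[{"hand":1,"tx":0,"ty":0,"tz":-1,"ax":0,"ay":0,"az":8},{"hand":1,"tx":0,"ty":0,"tz":-3,"ax":0,"ay":0,"az":16},{"hand":1,"tx":0,"ty":0,"tz":-5,"ax":0,"ay":0,"az":24},{"hand":1,"tx":0,"ty":0,"tz":-7,"ax":0,"ay":0,"az":32},{"hand":1,"tx":0,"ty":0,"tz":-8,"ax":0,"ay":0,"az":40}]'
python3 - <<'E'
from workcell import *
import numpy as np
s=read_state();print(s['clock'],np.round(s['orientation'],3).tolist(),np.round(s['joint_positions'],2))
E
```

```text
clock: 0.65
tcp_pos: [0.3635, -0.3321, 0.253]
orientation: [[-0.399, -0.917, -0.0], [-0.917, 0.399, 0.0], [-0.0, 0.0, -1.0]]
wrist_force: [0.2, -0.4, -0.1]
grip_width: 0.0126
finger_force: 0.0
clock: 1.15
tcp_pos: [0.4745, -0.1895, 0.2535]
orientation: [[0.283, -0.959, 0.0], [-0.959, -0.283, -0.0], [0.0, -0.0, -1.0]]
wrist_force: [1.3, -1.4, 0.5]
grip_width: -0.0004
finger_force: 0.0
clock: 1.65
tcp_pos: [0.4735, -0.1902, 0.1711]
orientation: [[0.834, -0.552, -0.003], [-0.552, -0.834, 0.001], [-0.003, 0.001, -1.0]]
wrist_force: [0.0, 0.2, -0.1]
grip_width: 0.0001
finger_force: 0.0
1.65 [[0.834, -0.552, -0.003], [-0.552, -0.834, 0.001], [-0.003, 0.001, -1.0]] [-0.08  0.22 -0.15 -0.   -1.2   1.06]
```

```bash
python3 -m inch '[{"hand":1,"tx":0,"ty":0,"tz":0,"ax":0,"ay":0,"az":8},{"hand":1,"tx":0,"ty":0,"tz":0,"ax":0,"ay":0,"az":16},{"hand":1,"tx":0,"ty":0,"tz":0,"ax":0,"ay":0,"az":25},{"hand":1,"tx":0,"ty":0,"tz":0,"ax":0,"ay":0,"az":25},{"hand":1,"tx":0,"ty":0,"tz":0,"ax":0,"ay":0,"az":25}]'
python3 - <<'E'
from h import *
c=calibration('wrist');p,d=capture('wrist');np.savez('w2.npz',p=p,d=d,**c);cv2.imwrite('pics/w2.png',p[:,:,::-1])
E
```

```text
clock: 2.15
tcp_pos: [0.4745, -0.1905, 0.1731]
orientation: [[0.988, -0.157, -0.0], [-0.157, -0.988, 0.0], [-0.0, -0.0, -1.0]]
wrist_force: [-0.5, 0.1, -0.2]
grip_width: -0.0002
finger_force: 0.0
```

View pics/w2.png

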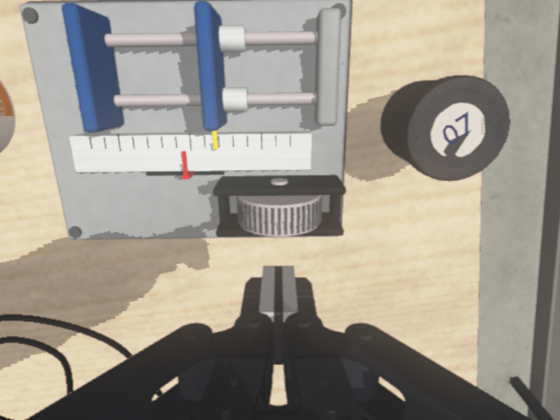

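A clear view: index at px (214, 140), gauge mark at (185, 166), knurled wheel between columns 238-322 and rows 190-232, fingertips at (278, 270). I'll measure the offsets.

```bash
cat >> h.py <<'E'
def marks(p,c,yaw):
    hsv=cv2.cvtColor(p,cv2.COLOR_RGB2HSV);out={}
    for n,lo,hi,z in (('red',(0,140,80),(8,255,255),.0385),('yel',(20,130,110),(33,255,255),.0405)):
        m=cv2.inRange(hsv,lo,hi)|(cv2.inRange(hsv,(174,140,80),(180,255,255)) if n=='red' else 0)
        m[:90]=0;m[:,:100]=0;m[260:]=0;m[:,345:]=0
        k,L,st,ce=cv2.connectedComponentsWithStats(m);i=1+np.argmax(st[1:,4])
        v,u=np.where(L==i);X=cast(c,np.c_[u,v],z);out[n]=X.mean(0)
        print(n,st[i],np.round(X.mean(0),4))
    ey=np.array([-np.sin(yaw),np.cos(yaw)])
    print('togo mm',1000*ey@(out['red']-out['yel'])[:2])
    return out
E
python3 - <<'E'
from h import *
z=np.load('w2.npz');c={k:z[k] for k in z};p,d=z['p'],z['d']
P=cloud(c,d)
# yaw: sliding/fixed cheek & scale bar (white, z~.037)
hsv=cv2.cvtColor(p,cv2.COLOR_RGB2HSV)
m=((hsv[...,2]>190)&(hsv[...,1]<40)).astype(np.uint8);m[:125]=0;m[185:]=0;m[:,:60]=0;m[:,325:]=0
v,u=np.where(m);r=cv2.minAreaRect(cast(c,np.c_[u,v],.037)[:,:2].astype(np.float32)*1000);b=cv2.boxPoints(r);print(r);print(b.round(1))
l=max((b[1]-b[0],b[2]-b[1]),key=np.linalg.norm);l=l*np.sign(l[1]);yaw=np.arctan2(-l[0],l[1]);print('yaw',np.degrees(yaw))
marks(p,c,yaw)
w=P[185:236,235:325].reshape(-1,3);print('wheel top z',np.percentile(w[:,2],[90,97,99.5]))
t=w[w[:,2]>np.percentile(w[:,2],97)-.003];print(len(t),t.mean(0),t.min(0),t.max(0))
R=np.array([[np.cos(yaw),-np.sin(yaw)],[np.sin(yaw),np.cos(yaw)]])
q=w[w[:,2]>.064];e=q[:,:2]@R;print('wheel in guide axes x',np.percentile(e[:,0],[2,98]),'y',np.percentile(e[:,1],[2,98]),'mid world',R@((np.percentile(e,2,0)+np.percentile(e,98,0))/2))
E
```

```text
((521.2975463867188, -133.91339111328125), (170.8016815185547, 37.802249908447266), 77.82988739013672)
[[ 484.8 -213.4]
 [ 521.8 -221.4]
 [ 557.8  -54.4]
 [ 520.8  -46.4]]
yaw -12.170138
red [182 152   8  27  93] [ 0.5126 -0.1276  0.0385]
yel [212 131   5  18  64] [ 0.5291 -0.1534  0.0405]
togo mm 21.731522418380724
wheel top z [0.0750723  0.07616215 0.07722414]
1143 [ 0.4769755  -0.19039908  0.07791461] [ 0.46363815 -0.20381597  0.07316789] [ 0.55568025 -0.17610007  0.29362926]
wheel in guide axes x [0.49450384 0.51638755] y [-0.10778754 -0.06357493] mid world [ 0.47602333 -0.19031135]
```

```bash
python3 -m inch '[{"hand":1,"tx":-0.07,"ty":-1.5,"tz":-3,"ax":0,"ay":0,"az":0.5},{"hand":1,"tx":-0.07,"ty":-1.5,"tz":-5.5,"ax":0,"ay":0,"az":0.5},{"hand":1,"tx":-0.07,"ty":-1.5,"tz":-6.8,"ax":0,"ay":0,"az":0.5},{"hand":1,"tx":-0.07,"ty":-1.5,"tz":-7.0,"ax":0,"ay":0,"az":0.5},{"hand":1,"tx":-0.07,"ty":-1.5,"tz":-7.0,"ax":0,"ay":0,"az":0.5}]'
python3 -m inch '[{"hand":1,"tx":0,"ty":0,"tz":-0.2,"ax":0,"ay":0,"az":0},{"hand":1,"tx":0,"ty":0,"tz":-0.3,"ax":0,"ay":0,"az":0},{"hand":1,"tx":0,"ty":0,"tz":-0.4,"ax":0,"ay":0,"az":0},{"hand":1,"tx":0,"ty":0,"tz":-0.5,"ax":0,"ay":0,"az":0},{"hand":1,"tx":0,"ty":0,"tz":-0.5,"ax":0,"ay":0,"az":0}]'
```

```text
clock: 2.7
tcp_pos: [0.474, -0.2057, 0.1035]
orientation: [[0.989, -0.146, -0.0], [-0.146, -0.989, -0.0], [-0.0, 0.0, -1.0]]
wrist_force: [0.2, -0.1, 0.7]
grip_width: 0.0001
finger_force: 0.0
clock: 3.2
tcp_pos: [0.4739, -0.2056, 0.0983]
orientation: [[0.989, -0.145, 0.0], [-0.145, -0.989, 0.0], [0.0, -0.0, -1.0]]
wrist_force: [-0.1, 0.3, -1.0]
grip_width: -0.0
finger_force: 0.0
```

```bash
python3 - <<'E'
from h import *
z=np.load('w2.npz');c={k:z[k] for k in z}
g=cv2.cvtColor(z['p'],cv2.COLOR_RGB2GRAY).astype(float)
# lower scale edge (row ~171) by column: strongest falling gradient, and upper edge
for lo,hi,sg in ((160,180,1),(128,142,-1)):
    us=[u for u in range(85,305,5) if not 145<u<235]
    vs=[lo+np.argmin(sg*np.diff(g[lo:hi,u]))+.5 for u in us]
    X=cast(c,np.c_[us,vs],.037);f=np.polyfit(X[:,1],X[:,0],1)
    k=abs(np.polyval(f,X[:,1])-X[:,0])<.002;f=np.polyfit(X[k,1],X[k,0],1);print('yaw',np.degrees(np.arctan(-f[0])),k.sum())
E
```

```text
yaw -10.434774924386703 24
yaw -8.438164981120313 27
```

```bash
python3 -m inch '[{"hand":1,"tx":0,"ty":0,"tz":-0.1,"ax":0,"ay":0,"az":0},{"hand":1,"tx":0,"ty":0,"tz":-0.2,"ax":0,"ay":0,"az":0},{"hand":1,"tx":0,"ty":0,"tz":-0.3,"ax":0,"ay":0,"az":0},{"hand":1,"tx":0,"ty":0,"tz":-0.4,"ax":0,"ay":0,"az":0},{"hand":1,"tx":0,"ty":0,"tz":-0.4,"ax":0,"ay":0,"az":0}]'
```

```text
clock: 3.7
tcp_pos: [0.474, -0.2059, 0.0947]
orientation: [[0.989, -0.145, 0.0], [-0.145, -0.989, -0.001], [0.001, 0.001, -1.0]]
wrist_force: [-1.6, -0.7, 4.7]
grip_width: -0.0003
finger_force: 2.7
```

```bash
python3 -m inch '[{"hand":1,"tx":0,"ty":0,"tz":-0.15,"ax":0,"ay":0,"az":0},{"hand":1,"tx":0.02,"ty":0.15,"tz":-0.15,"ax":0,"ay":0,"az":0},{"hand":1,"tx":0.05,"ty":0.3,"tz":-0.15,"ax":0,"ay":0,"az":0},{"hand":1,"tx":0.07,"ty":0.5,"tz":-0.15,"ax":0,"ay":0,"az":0},{"hand":1,"tx":0.07,"ty":0.5,"tz":-0.15,"ax":0,"ay":0,"az":0}]'
python3 - <<'E'
from h import *
c=calibration('wrist');p,d=capture('wrist');np.savez('w3.npz',p=p,d=d,**c);cv2.imwrite('pics/w3.png',p[:,:,::-1])
marks(p,c,np.radians(-8.4))
E
```

```text
clock: 4.2
tcp_pos: [0.4747, -0.2013, 0.0937]
orientation: [[0.99, -0.144, 0.0], [-0.144, -0.99, -0.002], [0.001, 0.001, -1.0]]
wrist_force: [-2.1, -1.5, 7.3]
grip_width: -0.0
finger_force: 3.8
red [121 180  13  38 226] [ 0.5135 -0.1276  0.0385]
yel [162 151   8  25 137] [ 0.5296 -0.1529  0.0405]
togo mm 22.626062886206885
```

View pics/w3.png

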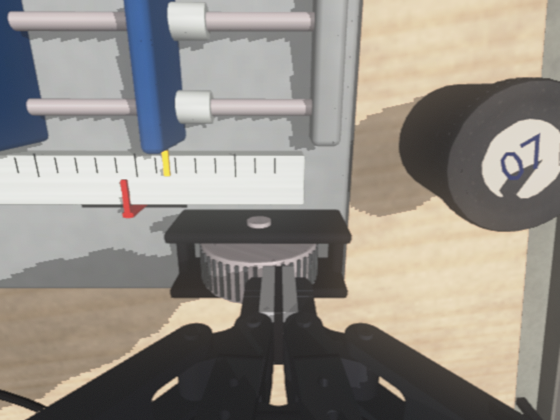

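The finger is on the wheel at px (278, 265), right of its middle (260), with the scale in full view. Pressing with 7 N grips well, so I'll continue the stroke.

```bash
python3 -m inch '[{"hand":1,"tx":0.03,"ty":0.2,"tz":0,"ax":0,"ay":0,"az":0},{"hand":1,"tx":0.06,"ty":0.4,"tz":0,"ax":0,"ay":0,"az":0},{"hand":1,"tx":0.09,"ty":0.6,"tz":0,"ax":0,"ay":0,"az":0},{"hand":1,"tx":0.12,"ty":0.8,"tz":0,"ax":0,"ay":0,"az":0},{"hand":1,"tx":0.15,"ty":1.0,"tz":0,"ax":0,"ay":0,"az":0}]'
python3 -m inch '[{"hand":1,"tx":0.03,"ty":0.2,"tz":0,"ax":0,"ay":0,"az":0},{"hand":1,"tx":0.06,"ty":0.4,"tz":0,"ax":0,"ay":0,"az":0},{"hand":1,"tx":0.09,"ty":0.6,"tz":0,"ax":0,"ay":0,"az":0},{"hand":1,"tx":0.12,"ty":0.8,"tz":0,"ax":0,"ay":0,"az":0},{"hand":1,"tx":0.15,"ty":1.0,"tz":0,"ax":0,"ay":0,"az":0}]'
python3 - <<'E'
from h import *
c=calibration('wrist');p,d=capture('wrist');np.savez('w4.npz',p=p,d=d,**c)
marks(p,c,np.radians(-8.4))
E
```

```text
clock: 4.75
tcp_pos: [0.4762, -0.1912, 0.0937]
orientation: [[0.99, -0.144, 0.001], [-0.144, -0.99, -0.001], [0.001, 0.001, -1.0]]
wrist_force: [-2.7, -0.7, 7.5]
grip_width: 0.0002
finger_force: 3.9
clock: 5.25
tcp_pos: [0.4778, -0.181, 0.0936]
orientation: [[0.99, -0.145, 0.001], [-0.145, -0.99, -0.001], [0.001, 0.001, -1.0]]
wrist_force: [-2.5, 0.8, 7.6]
grip_width: -0.0002
finger_force: 3.6
red [163 181  11  37 208] [ 0.5131 -0.1276  0.0385]
yel [186 152   8  24 131] [ 0.5307 -0.1441  0.0405]
togo mm 13.783522659737747
```

```bash
python3 -m inch '[{"hand":1,"tx":0.03,"ty":0.2,"tz":0,"ax":0,"ay":0,"az":0},{"hand":1,"tx":0.06,"ty":0.4,"tz":0,"ax":0,"ay":0,"az":0},{"hand":1,"tx":0.09,"ty":0.6,"tz":0,"ax":0,"ay":0,"az":0},{"hand":1,"tx":0.09,"ty":0.6,"tz":0,"ax":0,"ay":0,"az":0},{"hand":1,"tx":0.09,"ty":0.6,"tz":0.8,"ax":0,"ay":0,"az":0}]'
python3 -m inch '[{"hand":1,"tx":0,"ty":0,"tz":0.4,"ax":0,"ay":0,"az":0},{"hand":1,"tx":-0.2,"ty":-1.3,"tz":0.4,"ax":0,"ay":0,"az":0},{"hand":1,"tx":-0.44,"ty":-3.0,"tz":0.4,"ax":0,"ay":0,"az":0},{"hand":1,"tx":-0.44,"ty":-3.0,"tz":-0.2,"ax":0,"ay":0,"az":0},{"hand":1,"tx":-0.44,"ty":-3.0,"tz":-0.4,"ax":0,"ay":0,"az":0}]'
python3 - <<'E'
from h import *
c=calibration('wrist');p,d=capture('wrist');np.savez('w5.npz',p=p,d=d,**c)
marks(p,c,np.radians(-8.4))
E
```

```text
clock: 5.8
tcp_pos: [0.4781, -0.1743, 0.1003]
orientation: [[0.989, -0.145, -0.001], [-0.145, -0.989, 0.001], [-0.001, -0.0, -1.0]]
wrist_force: [0.4, 0.5, -0.9]
grip_width: -0.0
finger_force: 0.0
clock: 6.3
tcp_pos: [0.4736, -0.2052, 0.096]
orientation: [[0.989, -0.146, -0.001], [-0.146, -0.989, 0.0], [-0.001, 0.0, -1.0]]
wrist_force: [-1.5, -2.3, 5.7]
grip_width: -0.0002
finger_force: 2.3
red [115 178  13  37 214] [ 0.5134 -0.1276  0.0385]
yel [129 149   9  26 156] [ 0.5311 -0.1406  0.0405]
togo mm 10.255472385392451
```

```bash
python3 -m inch '[{"hand":1,"tx":0,"ty":0,"tz":-0.2,"ax":0,"ay":0,"az":0},{"hand":1,"tx":0,"ty":0,"tz":-0.4,"ax":0,"ay":0,"az":0},{"hand":1,"tx":0.03,"ty":0.2,"tz":-0.4,"ax":0,"ay":0,"az":0},{"hand":1,"tx":0.06,"ty":0.4,"tz":-0.4,"ax":0,"ay":0,"az":0},{"hand":1,"tx":0.09,"ty":0.6,"tz":-0.4,"ax":0,"ay":0,"az":0}]'
python3 -m inch '[{"hand":1,"tx":0.03,"ty":0.2,"tz":0,"ax":0,"ay":0,"az":0},{"hand":1,"tx":0.06,"ty":0.4,"tz":0,"ax":0,"ay":0,"az":0},{"hand":1,"tx":0.09,"ty":0.6,"tz":0,"ax":0,"ay":0,"az":0},{"hand":1,"tx":0.12,"ty":0.8,"tz":0,"ax":0,"ay":0,"az":0},{"hand":1,"tx":0.15,"ty":1.0,"tz":0,"ax":0,"ay":0,"az":0}]'
python3 - <<'E'
from h import *
c=calibration('wrist');p,d=capture('wrist');np.savez('w6.npz',p=p,d=d,**c)
marks(p,c,np.radians(-8.4))
E
```

```text
clock: 6.85
tcp_pos: [0.4746, -0.1988, 0.0936]
orientation: [[0.99, -0.144, -0.001], [-0.144, -0.99, -0.001], [-0.001, 0.001, -1.0]]
wrist_force: [-3.1, -1.4, 7.5]
grip_width: 0.0001
finger_force: 3.9
clock: 7.35
tcp_pos: [0.4761, -0.1886, 0.0936]
orientation: [[0.99, -0.144, -0.001], [-0.144, -0.99, -0.001], [-0.001, 0.001, -1.0]]
wrist_force: [-3.5, -1.1, 8.7]
grip_width: -0.0001
finger_force: 3.9
red [147 179  12  38 218] [ 0.5133 -0.1276  0.0385]
yel [150 149   8  26 148] [ 0.5326 -0.1349  0.0405]
togo mm 4.3919577643943875
```

```bash
python3 -m inch '[{"hand":1,"tx":0.03,"ty":0.2,"tz":0,"ax":0,"ay":0,"az":0},{"hand":1,"tx":0.06,"ty":0.4,"tz":0,"ax":0,"ay":0,"az":0},{"hand":1,"tx":0.1,"ty":0.7,"tz":0,"ax":0,"ay":0,"az":0},{"hand":1,"tx":0.1,"ty":0.7,"tz":0,"ax":0,"ay":0,"az":0},{"hand":1,"tx":0.1,"ty":0.7,"tz":0.8,"ax":0,"ay":0,"az":0}]'
python3 -m inch '[{"hand":1,"tx":0.5,"ty":2.7,"tz":1.5,"ax":0,"ay":0,"az":0},{"hand":1,"tx":0.6,"ty":4.5,"tz":3,"ax":0,"ay":0,"az":0},{"hand":1,"tx":0.6,"ty":4.5,"tz":3,"ax":0,"ay":0,"az":0},{"hand":1,"tx":0.6,"ty":4.5,"tz":3,"ax":0,"ay":0,"az":0}]'
python3 - <<'E'
from h import *
c=calibration('wrist');p,d=capture('wrist');np.savez('w7.npz',p=p,d=d,**c);cv2.imwrite('pics/w7.png',p[:,:,::-1])
marks(p,c,np.radians(-8.4))
E
```

```text
clock: 7.9
tcp_pos: [0.4773, -0.181, 0.1006]
orientation: [[0.99, -0.144, -0.001], [-0.144, -0.99, 0.0], [-0.001, -0.0, -1.0]]
wrist_force: [0.0, 0.5, 0.4]
grip_width: 0.0
finger_force: 0.0
clock: 8.3
tcp_pos: [0.4836, -0.1361, 0.1308]
orientation: [[0.99, -0.144, 0.0], [-0.144, -0.99, 0.0], [0.0, -0.001, -1.0]]
wrist_force: [-0.5, -0.5, 0.1]
grip_width: -0.0002
finger_force: 0.0
red [257 164   8  32 122] [ 0.5127 -0.1279  0.0385]
yel [256 142   5  20  73] [ 0.5321 -0.1298  0.0405]
togo mm -0.9565923549923812
```

View pics/w7.png

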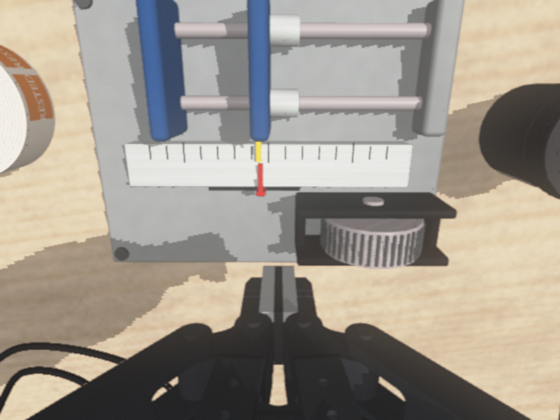

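The finger is clear of the wheel. The index at (258, 152) and the red mark at (261, 178) nearly line up. I'll check precisely row by row, using the bars' own direction.

```bash
cat > fine.py <<'E'
import sys
from h import *
z=np.load(sys.argv[1]);c={k:z[k] for k in z};p=z['p'];hsv=cv2.cvtColor(p,cv2.COLOR_RGB2HSV).astype(int)
g=p.astype(float);u0,u1=[int(x) for x in sys.argv[2:4]]
U=np.arange(u0,u1);R={}
for n,zz,w in (('yel',.0405,g[...,0]-g[...,2]),('red',.0385,g[...,0]-g[...,1])):
    for v in range(135,205):
        a=np.clip(w[v,u0:u1]-40,0,None)
        if (a>40).sum()<2: continue
        u=(a*U).sum()/a.sum();
        if n=='yel' and g[v,int(round(u)),1]<100: continue
        X=cast(c,(u,v),zz)[0];R.setdefault(n,[]).append((v,u,(a>40).sum(),X[0],X[1]))
for n in R:
    A=np.array(R[n]);print(n);print(np.round(A[::3]*[1,1,1,1000,1000],1).tolist())
    f=np.polyfit(A[2:-2,3],A[2:-2,4],1);print('dir yaw',np.degrees(np.arctan(f[0])))
# scale-bar edges for yaw
gr=g.mean(2)
for u in (140,170,200,230,300,330,360,390):
    col=np.diff(gr[:,u]);print(u,130+np.argmax(col[130:152]),176+np.argmin(col[176:200]),end='; ')
E
python3 fine.py w7.npz 245 275
```

```text
yel
[[142.0, 258.0, 5.0, 537.0, -130.7], [145.0, 257.9, 5.0, 535.3, -130.3], [148.0, 258.0, 5.0, 533.6, -130.1], [151.0, 258.0, 5.0, 531.9, -129.8], [154.0, 258.0, 5.0, 530.1, -129.6], [157.0, 258.0, 5.0, 528.4, -129.3], [160.0, 258.1, 5.0, 526.6, -129.1]]
dir yaw -8.681461320604209
red
[[164.0, 259.9, 4.0, 523.8, -129.5], [167.0, 259.8, 4.0, 522.0, -129.2], [170.0, 259.8, 4.0, 520.2, -129.0], [173.0, 259.9, 4.0, 518.4, -128.7], [176.0, 259.9, 4.0, 516.6, -128.4], [179.0, 259.9, 4.0, 514.7, -128.1], [182.0, 259.9, 4.0, 512.9, -127.8], [185.0, 260.0, 5.0, 511.1, -127.6], [188.0, 260.5, 6.0, 509.2, -127.6], [191.0, 260.4, 6.0, 507.3, -127.2], [194.0, 260.3, 9.0, 505.4, -126.8]]
dir yaw -7.840365677195641
140 143 185; 170 143 185; 200 143 185; 230 143 186; 300 143 191; 330 144 191; 360 144 191; 390 144 191;
```

The index is about 0.9 mm past the mark, so I'll roll back about 2.2 mm of rim and re-look with the camera centred.

```bash
python3 -m inch '[{"hand":1,"tx":-0.35,"ty":-2.6,"tz":0,"ax":0,"ay":0,"az":0},{"hand":1,"tx":-0.7,"ty":-5.1,"tz":-1,"ax":0,"ay":0,"az":0},{"hand":1,"tx":-0.7,"ty":-5.1,"tz":-2.8,"ax":0,"ay":0,"az":0},{"hand":1,"tx":-0.7,"ty":-5.1,"tz":-3.4,"ax":0,"ay":0,"az":0},{"hand":1,"tx":-0.7,"ty":-5.1,"tz":-3.8,"ax":0,"ay":0,"az":0}]'
python3 -m inch '[{"hand":1,"tx":0,"ty":0,"tz":0,"ax":0,"ay":0,"az":0},{"hand":1,"tx":-0.02,"ty":-0.11,"tz":0,"ax":0,"ay":0,"az":0},{"hand":1,"tx":-0.03,"ty":-0.22,"tz":0,"ax":0,"ay":0,"az":0},{"hand":1,"tx":-0.03,"ty":-0.22,"tz":0,"ax":0,"ay":0,"az":0},{"hand":1,"tx":-0.03,"ty":-0.22,"tz":0,"ax":0,"ay":0,"az":0}]'
python3 -m inch '[{"hand":1,"tx":0,"ty":0,"tz":0.5,"ax":0,"ay":0,"az":0},{"hand":1,"tx":0,"ty":0,"tz":2,"ax":0,"ay":0,"az":0},{"hand":1,"tx":0.5,"ty":4,"tz":3.5,"ax":0,"ay":0,"az":0},{"hand":1,"tx":1,"ty":6.6,"tz":3.5,"ax":0,"ay":0,"az":0},{"hand":1,"tx":1,"ty":6.6,"tz":3.5,"ax":0,"ay":0,"az":0}]'
python3 -m inch '[{"hand":1,"tx":0,"ty":0,"tz":0,"ax":0,"ay":0,"az":0},{"hand":1,"tx":0,"ty":0,"tz":0,"ax":0,"ay":0,"az":0}]'
python3 - <<'E'
from h import *
c=calibration('wrist');p,d=capture('wrist');np.savez('w8.npz',p=p,d=d,**c);cv2.imwrite('pics/w8.png',cv2.resize(p[120:220,200:340,::-1],None,fx=5,fy=5,interpolation=cv2.INTER_CUBIC))
marks(p,c,np.radians(-8.4))
E
python3 fine.py w8.npz 265 300
```

```text
clock: 8.85
tcp_pos: [0.4751, -0.1884, 0.0925]
orientation: [[0.989, -0.145, -0.004], [-0.145, -0.989, -0.001], [-0.003, 0.001, -1.0]]
wrist_force: [-5.6, 0.2, 9.8]
grip_width: 0.0002
finger_force: 4.7
clock: 9.35
tcp_pos: [0.4749, -0.1897, 0.0933]
orientation: [[0.99, -0.144, -0.003], [-0.144, -0.99, -0.0], [-0.003, 0.0, -1.0]]
wrist_force: [-5.1, 1.8, 8.3]
grip_width: 0.0005
finger_force: 4.1
clock: 9.85
tcp_pos: [0.487, -0.1214, 0.1283]
orientation: [[0.99, -0.142, 0.001], [-0.142, -0.99, 0.001], [0.001, -0.001, -1.0]]
wrist_force: [-0.5, -0.5, -0.3]
grip_width: 0.0002
finger_force: 0.0
clock: 10.05
tcp_pos: [0.4859, -0.1241, 0.1275]
orientation: [[0.989, -0.145, -0.001], [-0.145, -0.989, -0.0], [-0.001, 0.0, -1.0]]
wrist_force: [1.0, 0.2, -0.8]
grip_width: 0.0002
finger_force: 0.0
red [277 166   8  32 126] [ 0.5126 -0.1279  0.0385]
yel [277 143   5  21  82] [ 0.5318 -0.1301  0.0405]
togo mm -0.5422489192793853
yel
[[143.0, 278.5, 3.0, 537.4, -130.4], [146.0, 279.3, 5.0, 535.7, -130.6], [149.0, 279.2, 5.0, 534.0, -130.4], [152.0, 279.2, 5.0, 532.3, -130.1], [155.0, 279.2, 5.0, 530.6, -129.8], [158.0, 279.2, 5.0, 528.9, -129.6], [161.0, 279.2, 5.0, 527.2, -129.3], [198.0, 280.3, 3.0, 505.0, -126.8]]
dir yaw -8.592575468943512
red
[[166.0, 280.4, 4.0, 523.8, -129.5], [169.0, 280.2, 4.0, 522.0, -129.2], [172.0, 280.3, 4.0, 520.2, -129.0], [175.0, 280.2, 4.0, 518.4, -128.7], [178.0, 280.2, 4.0, 516.6, -128.4], [181.0, 280.2, 4.0, 514.8, -128.2], [184.0, 280.2, 4.0, 513.0, -127.9], [187.0, 280.2, 4.0, 511.2, -127.6], [190.0, 280.5, 6.0, 509.3, -127.6], [193.0, 280.5, 6.0, 507.5, -127.3], [196.0, 280.4, 9.0, 505.6, -127.0]]
dir yaw -7.630887272960845
140 149 197; 170 148 188; 200 145 188; 230 145 188; 300 145 188; 330 145 193; 360 145 193; 390 145 193;
```

View pics/w8.png

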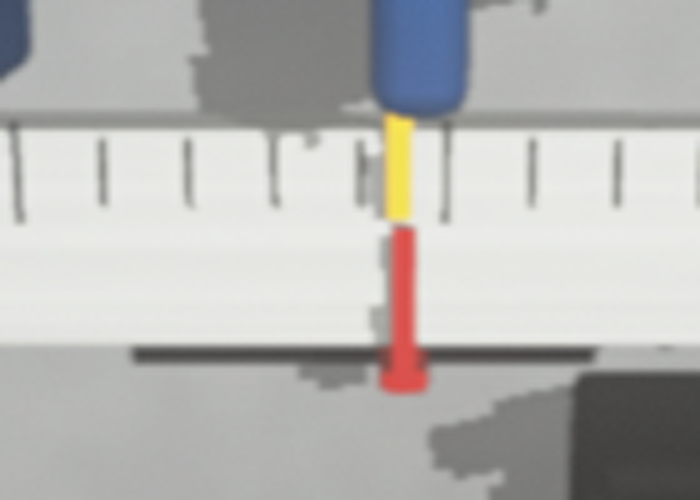

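The index (crop x≈398) is still about 1 px (0.55 mm) past the red mark (≈403). I'll roll back another 1.4 mm of rim, letting the arm settle before contact.

```bash
python3 -m inch '[{"hand":1,"tx":-0.5,"ty":-3.3,"tz":0,"ax":0,"ay":0,"az":0},{"hand":1,"tx":-1,"ty":-6.4,"tz":-1,"ax":0,"ay":0,"az":0},{"hand":1,"tx":-1,"ty":-6.4,"tz":-2.4,"ax":0,"ay":0,"az":0},{"hand":1,"tx":-1,"ty":-6.4,"tz":-2.4,"ax":0,"ay":0,"az":0},{"hand":1,"tx":-1,"ty":-6.4,"tz":-2.4,"ax":0,"ay":0,"az":0}]'
python3 -m inch '[{"hand":1,"tx":0,"ty":0,"tz":-0.5,"ax":0,"ay":0,"az":0},{"hand":1,"tx":0,"ty":0,"tz":-0.8,"ax":0,"ay":0,"az":0},{"hand":1,"tx":0,"ty":0,"tz":-1.1,"ax":0,"ay":0,"az":0},{"hand":1,"tx":0,"ty":0,"tz":-1.1,"ax":0,"ay":0,"az":0},{"hand":1,"tx":0,"ty":0,"tz":-1.1,"ax":0,"ay":0,"az":0}]'
python3 -m inch '[{"hand":1,"tx":-0.01,"ty":-0.07,"tz":0,"ax":0,"ay":0,"az":0},{"hand":1,"tx":-0.02,"ty":-0.14,"tz":0,"ax":0,"ay":0,"az":0},{"hand":1,"tx":-0.02,"ty":-0.14,"tz":0,"ax":0,"ay":0,"az":0},{"hand":1,"tx":-0.02,"ty":-0.14,"tz":0,"ax":0,"ay":0,"az":0},{"hand":1,"tx":-0.02,"ty":-0.14,"tz":0,"ax":0,"ay":0,"az":0}]'
python3 -m inch '[{"hand":1,"tx":0,"ty":0,"tz":0.5,"ax":0,"ay":0,"az":0},{"hand":1,"tx":0,"ty":0,"tz":2,"ax":0,"ay":0,"az":0},{"hand":1,"tx":0.5,"ty":4,"tz":3.5,"ax":0,"ay":0,"az":0},{"hand":1,"tx":1,"ty":6.6,"tz":3.5,"ax":0,"ay":0,"az":0},{"hand":1,"tx":1,"ty":6.6,"tz":3.5,"ax":0,"ay":0,"az":0}]'
python3 -m inch '[{"hand":1,"tx":0,"ty":0,"tz":0,"ax":0,"ay":0,"az":0},{"hand":1,"tx":0,"ty":0,"tz":0,"ax":0,"ay":0,"az":0}]'
python3 - <<'E'
from h import *
c=calibration('wrist');p,d=capture('wrist');np.savez('w9.npz',p=p,d=d,**c);cv2.imwrite('pics/w9.png',cv2.resize(p[120:220,200:340,::-1],None,fx=5,fy=5,interpolation=cv2.INTER_CUBIC))
marks(p,c,np.radians(-8.4))
E
python3 fine.py w9.npz 265 300
```

```text
clock: 10.6
tcp_pos: [0.476, -0.1882, 0.1038]
orientation: [[0.989, -0.145, -0.001], [-0.145, -0.989, -0.0], [-0.001, 0.0, -1.0]]
wrist_force: [-0.4, -0.8, 0.8]
grip_width: -0.0001
finger_force: 0.0
clock: 11.1
tcp_pos: [0.4768, -0.1876, 0.094]
orientation: [[0.99, -0.144, 0.002], [-0.144, -0.99, -0.001], [0.002, 0.001, -1.0]]
wrist_force: [-2.1, 1.9, 7.9]
grip_width: 0.0001
finger_force: 3.8
clock: 11.6
tcp_pos: [0.4766, -0.189, 0.0941]
orientation: [[0.99, -0.144, 0.002], [-0.144, -0.99, -0.001], [0.002, 0.0, -1.0]]
wrist_force: [-1.5, 1.8, 7.2]
grip_width: 0.0
finger_force: 3.7
clock: 12.1
tcp_pos: [0.4867, -0.1207, 0.1284]
orientation: [[0.99, -0.142, 0.001], [-0.142, -0.99, 0.001], [0.001, -0.001, -1.0]]
wrist_force: [1.1, -1.2, 0.7]
grip_width: 0.0001
finger_force: 0.0
clock: 12.3
tcp_pos: [0.4858, -0.1234, 0.1276]
orientation: [[0.989, -0.145, -0.001], [-0.145, -0.989, -0.0], [-0.001, 0.0, -1.0]]
wrist_force: [-0.6, -1.2, -0.1]
grip_width: 0.0001
finger_force: 0.0
red [278 166   8  32 127] [ 0.5125 -0.1278  0.0385]
yel [279 142   5  21  82] [ 0.5319 -0.1307  0.0405]
togo mm 0.005457462524265377
yel
[[142.0, 280.3, 3.0, 537.6, -130.9], [145.0, 281.4, 6.0, 535.9, -131.3], [148.0, 281.2, 5.0, 534.2, -130.9], [151.0, 281.2, 5.0, 532.5, -130.7], [154.0, 281.2, 5.0, 530.8, -130.4], [157.0, 281.2, 5.0, 529.1, -130.2], [160.0, 281.2, 5.0, 527.3, -129.9]]
dir yaw -8.70415020998085
red
[[166.0, 281.4, 4.0, 523.4, -129.5], [169.0, 281.3, 4.0, 521.7, -129.2], [172.0, 281.3, 4.0, 519.9, -128.9], [175.0, 281.3, 4.0, 518.1, -128.7], [178.0, 281.3, 4.0, 516.3, -128.4], [181.0, 281.2, 4.0, 514.5, -128.1], [184.0, 281.2, 4.0, 512.7, -127.9], [187.0, 281.2, 4.0, 510.9, -127.6], [190.0, 281.6, 6.0, 509.0, -127.5], [193.0, 281.5, 7.0, 507.2, -127.2], [196.0, 281.4, 8.0, 505.3, -126.9]]
dir yaw -7.646444848244092
140 149 176; 170 148 187; 200 135 187; 230 145 187; 300 145 187; 330 145 193; 360 145 193; 390 145 193;
```

View pics/w9.png

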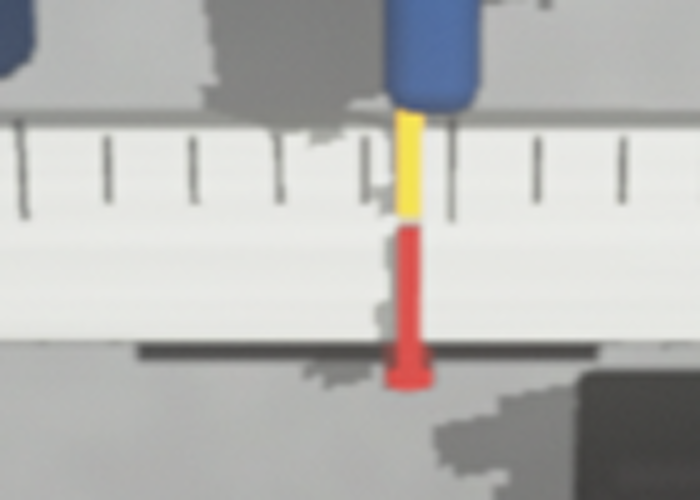

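The index and red mark now line up (crop x≈408 for both, within about 0.1 mm). I'll raise the arm clear and hand in.

```bash
python3 -m inch '[{"hand":1,"tx":0,"ty":0,"tz":3,"ax":0,"ay":0,"az":0},{"hand":1,"tx":0,"ty":0,"tz":6,"ax":0,"ay":0,"az":0},{"hand":1,"tx":0,"ty":0,"tz":6,"ax":0,"ay":0,"az":0},{"hand":1,"tx":0,"ty":0,"tz":6,"ax":0,"ay":0,"az":0}]' && python3 -c "
from workcell import *
print(finish_job())"
```

```text
clock: 12.75
tcp_pos: [0.4861, -0.1237, 0.1881]
orientation: [[0.989, -0.146, 0.001], [-0.146, -0.989, 0.0], [0.001, -0.001, -1.0]]
wrist_force: [-0.1, 0.2, -1.2]
grip_width: -0.0002
finger_force: 0.0
the job is handed in; nothing more can be done
None
```

The guide is set: by wheel alone, the yellow index lines up with the red mark to about 0.1 mm by camera (after rolling back a ~0.9 mm overshoot); the finger is clear and the job was handed in at 12.75 s.

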